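# Jog the colour mill with its bayonet lid

## Robot

A 6-joint arm with a two-finger parallel gripper is mounted at the origin on a cart in front of the work surface, level with it; the furniture and walls round the work are solid. World frame = base frame: x ahead of the robot, y to its left, z up, the work surface at z = 0. Lengths are in m, angles in degrees, forces in N, time in s.
With the tool pointing down it reaches from about 0.4 to 0.825 m from the base axis. Payload 7 kg.
Tool frame: the origin (TCP) lies at the very end of the fingers, on their centre line; the grasp point (between the pads) lies 19 mm behind it; z points along the fingers, y is the direction in which the jaws open and shut (so a half turn about z gives the same grasp; the last joint's range is limited). The gripper opens to 88 mm and grips with 3 to 60 N. Pads are 19 mm wide; open, the fingers measure 130 mm over their backs; the gripper's body (78 mm by 193 mm) begins 47 mm behind the grasp point.
Start: joints at [83.6, 20.546, 0.682, 0, -70.136, -16.507], TCP at [0.263, 0.622, 0.227] pointing down, gripper open.
Joint ranges: [-176.03, 176.03], [-82.01, 121.73], [-58.28, 71.71], [-173.87, 95.51], [-174.79, -0.11], [-173.66, 173.66]. Speed limits (degrees/s): [136.94, 136.94, 172.46, 180, 180, 180].

## Interface

Orientations are given as [roll, pitch, yaw] about the fixed x, y, z axes, in that order (R = Rz(yaw) Ry(pitch) Rx(roll)).
In Python, from plant import telemetry, snapshot, calibration, workorder gives the robot as it stands. The module is installed in compiled form; this text tells all that it offers.
- The arm moves only by the tool step_arm, never from a script. Its argument "plan" is text: rows parted by semicolons, each of 7 numbers parted by spaces: the finger opening in cm, from 0 to 8.76, then the shift along the tool's x, y, z in cm, then the turn, a rotation vector about the tool's x, y, z in degrees. A call has 1 to 12 rows; each row shifts and turns the commanded pose from where the row before left it, along the tool's axes as they then stand; what a row does not reach is not made up. A row lasts 1/12 s, in which the tool goes at most 41.7 mm and 7.16 degrees, less where a joint would pass 70% of its speed; a pose out of reach is approached as far as the arm can. A call with a gripper value outside its range is refused whole. The fingers move at their own pace and stop on an object; the grip force is fixed at half the most. Time passes only in rows, so rows that do not move let the fingers close. It gives the time, the measured TCP pose, the force and the opening at its end, in the units of the state.
- telemetry.get_obs(): the state, without advancing time (a new reading comes with each control period).
- snapshot(name): name is "scene" or "top" or "wrist"; returns the picture (480x640x3 uint8, blue, green, red); there is no depth.
- calibration(name): a dict with "K" (3x3 intrinsics, pixels), "camera_from_world" (4x4, takes a point from world to camera coordinates). Camera axes: x right, y up, looking along -z (the intrinsics and any distortion apply to the point x, -y, -z); pixel columns grow to the right and rows downward; lengths in m; the calibration is good to about 2 mm. A picture is of the moment at which its call begins: read the wrist's pose just before it. calibration takes no time and is no camera call; for the wrist camera it gives the pose at the moment of the call.
- workorder.close_job(): hands the job in, once; it reports no verdict.
The state is a dict: "clock": time; "joint_pos": joint angles; "qvel": joint speeds; "tau": joint torques, N m; "tool_pos": TCP position; "orientation": TCP orientation; "force": force on the tool from outside, world axes, zero at the start; "moment": the same for the moment, N m; "opening": finger opening in m.
Only numpy, scipy, OpenCV 4.12 (cv2) and the standard library are available. Lean on these libraries where they do the work, as an engineer would, in place of code of your own. Each camera call takes 0.05 s, during which the arm holds its last target.

## Task

Get the colour mill on the bench ready and jog it. First throw its selector lever into the notch that carries the green mark. Then put the loose grey bayonet lid into the mill's mouth, both pins down through the two gaps until the lid sits flush, and twist it clockwise (seen from above) until its yellow lines point at the yellow marks, halfway to the lock; do not let it go over the click into the lock. The carrier springs back, so finish while still gripping the lid and holding it there, with the lever left in its green notch and the loose soaps and timer left where they are.

Things in the scene. Friction and masses are not known exactly. Their poses are not given: they have to be found in the camera images.
- mill: colour mill, fixed: white round housing 118 mm in diameter (foot 128), 80 mm high, open mouth on top; on its -x side a gearbox 116 mm wide, 40 mm high, out to x = -190 mm. Origin on the bench under the housing's centre, z up, -x towards lever and robot. Rim marks, twice: black at -x and +x (pins go in), yellow 0.675 rad clockwise from them (halfway), red 1.35 rad clockwise (lock).
- mouth (a point): centre of the mouth at rim level, 80 mm above the bench; axes as the mill's. A lip 5 mm thick leaves an opening 64 mm in diameter with two gaps 13 mm wide, at -x and +x, for the lid's pins; below it a cavity 85 mm in diameter, 17.5 mm deep from the rim, where two brass forks of a sprung carrier take the pins (1.5 mm play each side).
- carrier (a joint): angle of the carrier under the mouth, rad, clockwise from above: 0 = forks under the gaps (start, held by the spring), 0.675 = yellow marks, 1.35 = red marks (lock). The lid's pins turn it, with up to 0.04 rad of play (the lid is that much ahead). Its spring (0.1 N m at the yellow marks) pushes back to 0; at about 0.92 rad starts the click, a bump that gives way into the lock.
- lid: loose grey lid, 140 g. Origin: centre of the plug's underside, z up. Plug 60 mm diameter, 16 mm high; flange 88 mm diameter above it, top at 25 mm, rests on the rim when seated (origin 16 mm below rim). Two 8 mm pins out to 38 mm along +x and -x, 4.5 mm up. Black grip bar along x, 54 long, 14 thick, from 23 up to 53 mm; yellow line at each end. Same after a half turn.
- lever (a joint): angle of the selector lever about its upright pivot, rad, counter-clockwise from above: sprung notches at -0.5, 0 and +0.5, where it stays by itself; stops at -0.62 and 0.62. Starts in the notch at -0.5. At 0 it points along the mill's -x; at +0.5 it has swung towards the mill's -y. Moving it takes a few N at the knob.
- lever_pivot (a point): the lever's pivot, 75 mm from the mill's axis on its -x side, 41 mm above the bench on the gearbox plate
- lever_knob (a point): centre of the lever's upright black round knob, 20 mm in diameter, 75 mm from the pivot; the knob reaches from 65 to 99 mm above the bench, this point is at 82 mm. Below it the lever's flat arm lies 49 to 56 mm above the bench.
- lever_nose (a point): tip of the lever's red nose, 90 mm from the pivot
- green_mark: green disc 14 mm in diameter, 1.5 mm thick, fixed on the gearbox plate 100 mm from the lever's pivot, beside the notch to use: the one at 0 or the one at +0.5. Origin under its centre. With the lever in that notch its red nose points at it, 10 mm from nose tip to disc centre.
- white_mark: white disc of the same size beside the other one of these two notches
- rose_soap: loose mauve rose-shaped soap, 69 x 68 x 34 mm, origin under its centre; a bystander
- cloud_soap: loose pinkish cloud-shaped soap, 68 x 68 x 35 mm, origin under its centre; a bystander
- timer: loose white dial timer, 61 x 60 x 42 mm, origin under its centre; a bystander

How it is judged:
By the outcome, as a careful person would: the job done as asked, in the order asked, and still so for the second after the job is handed in, while the arm keeps its last pose, push and grip.
It also fails if it takes over 53 s, if anything falls off the work surface, if the arm or the gripper's body presses on something with over 40 N, if the wrist force passes 120 N, or if a joint passes its speed limit or range.

## Working session

There is one attempt and no reset: what is moved stays moved. The work goes in short steps, Python scripts to look and compute and a tool call to move; the robot and the scene stay as the last step left them, time stands still between calls to the robot, and variables do not carry over. Pictures are saved under pics/ and viewed, and the job is handed in when it is done.

Besides the shell and the picture viewer there is one more tool, called as name(argument=value, ...) on one line, values as JSON. step_arm: Moves the arm, as the interface text tells. Its arguments: {"type":"object","properties":{"plan":{"type":"string"}},"required":["plan"]}

```bash
mkdir -p pics; ls
python3 - <<'E'
from plant import telemetry, snapshot, calibration
import cv2
print(telemetry.get_obs())
for n in ["scene","top","wrist"]:
    im=snapshot(n); cv2.imwrite(f"pics/{n}0.png",im); c=calibration(n); print(n,c)
E
```

```text
pics
{'clock': 0.0, 'joint_pos': array([ 8.36004629e+01,  2.05913831e+01,  6.34347920e-01, -1.86189798e-02,
       -7.01343105e+01, -1.65086850e+01]), 'qvel': array([-0.01979505,  0.01896077,  0.03753601,  0.05019659,  0.00967935,
       -0.02100524]), 'tau': array([-2.26786622e-03, -5.82717025e+01,  2.93043870e+01,  6.99736655e+00,
        6.81309117e-03, -1.51407144e-04]), 'tool_pos': array([0.26257398, 0.6213244 , 0.22563234]), 'orientation': array([ 1.79907446e+02, -9.17765405e-03, -2.29145556e+01]), 'force': array([-0.25068947,  0.2132628 , -0.09154015]), 'moment': array([-0.03752444,  0.03640349,  0.0264203 ]), 'opening': 0.08749266037985905}
scene {'K': array([[491.52713716,   0.        , 325.19341353],
       [  0.        , 491.52713716, 238.28220051],
       [  0.        ,   0.        ,   1.        ]]), 'camera_from_world': array([[ 0.6494448 , -0.76039562,  0.00446803, -0.41716279],
       [ 0.37455301,  0.32500378,  0.86837929, -0.25150528],
       [-0.66176393, -0.56229089,  0.49588048, -1.02529351],
       [ 0.        ,  0.        ,  0.        ,  1.        ]])}
top {'K':
[... 348 characters left out ...]
      [-1.96156732e-01, -9.13629185e-03,  9.80529992e-01,
        -8.85562374e-01],
       [ 0.00000000e+00,  0.00000000e+00,  0.00000000e+00,
         1.00000000e+00]])}
wrist {'K': array([[403.70094526,   0.        , 320.2935724 ],
       [  0.        , 403.70094526, 234.42398334],
       [  0.        ,   0.        ,   1.        ]]), 'camera_from_world': array([[-3.89220085e-01, -9.21144397e-01,  8.51288138e-04,
         6.74980232e-01],
       [ 8.92254685e-01, -3.77242349e-01, -2.48132600e-01,
         3.14324200e-02],
       [ 2.28887096e-01, -9.58186257e-02,  9.68725703e-01,
        -3.89374873e-01],
       [ 0.00000000e+00,  0.00000000e+00,  0.00000000e+00,
         1.00000000e+00]])}
```

View pics/scene0.png

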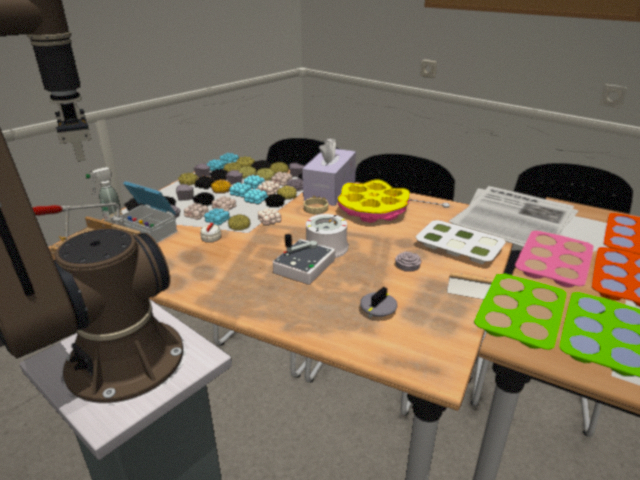

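View pics/top0.png

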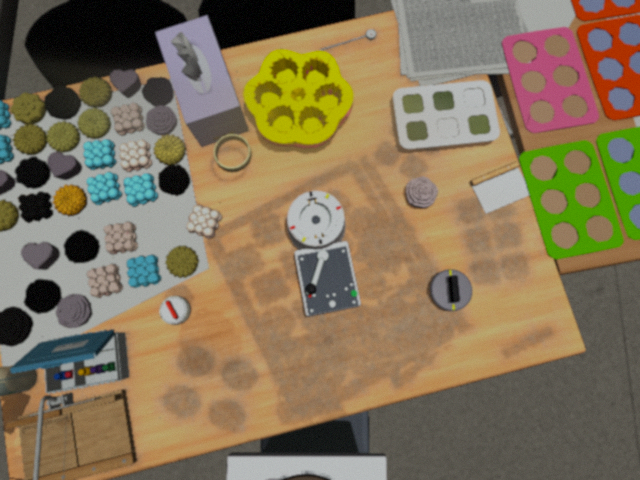

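View pics/wrist0.png

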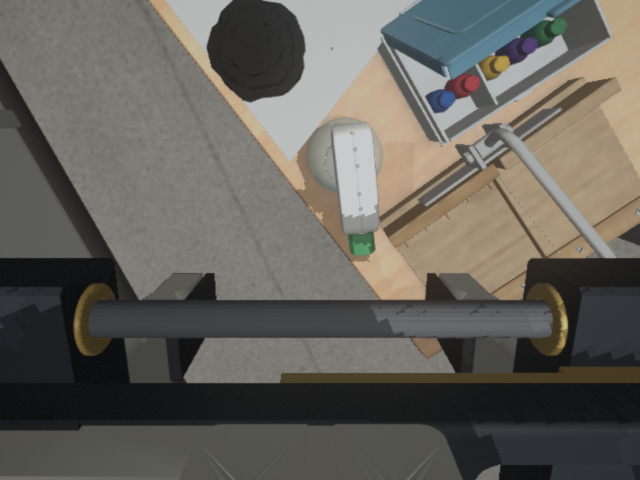

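The top view has the mill at about (316,219), the gearbox at (327,280), the lever knob at (311,289), a green mark at about (353,293), the lid at (452,289), the rose soap at (421,193), the timer at (173,309) and the cloud soap at (203,220). I'll zoom in on these.

Run:
```python
import cv2,numpy as np
im=cv2.imread("pics/top0.png")
a=cv2.resize(im[180:330,270:390],None,fx=5,fy=5,interpolation=cv2.INTER_CUBIC)[:, :]
a=cv2.resize(im[185:320,280:365],None,fx=4.4,fy=4.4,interpolation=cv2.INTER_CUBIC)
b=cv2.resize(im[255:325,415:485],(a.shape[0]*400//594,)*2,interpolation=cv2.INTER_CUBIC)
b=cv2.copyMakeBorder(b,0,a.shape[0]-b.shape[0],0,0,cv2.BORDER_CONSTANT)
cv2.imwrite("pics/zoom0.png",np.hstack([a,b]))
```

```text
(no output)
```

View pics/zoom0.png

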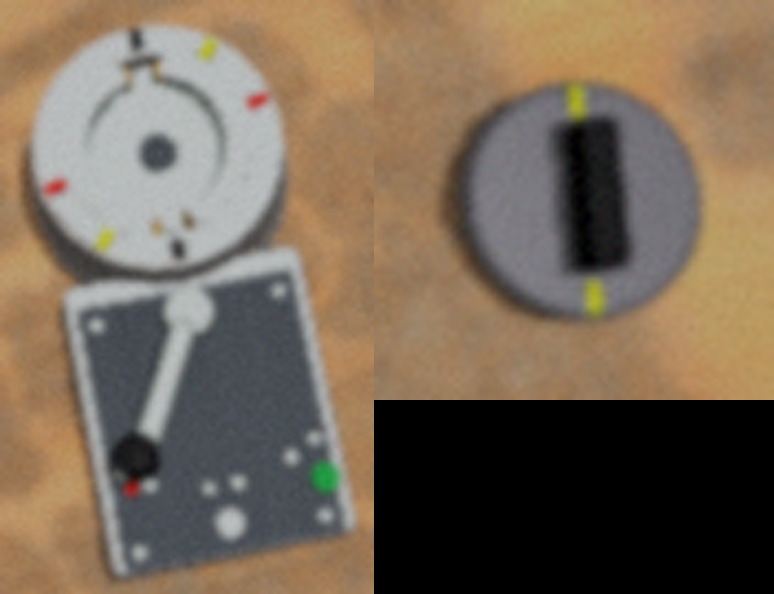

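```bash
cat > h.py <<'E'
import cv2,numpy as np
from plant import telemetry, snapshot, calibration
def proj(P,c):
    K=c["K"];T=c["camera_from_world"];p=T[:3,:3]@np.asarray(P,float)+T[:3,3]
    return (K@np.array([p[0]/-p[2],-p[1]/-p[2],1]))[:2]
def ray(uv,c):
    K=c["K"];T=c["camera_from_world"];d=np.linalg.inv(K)@np.array([uv[0],uv[1],1.])
    d=np.array([d[0],-d[1],-d[2]]);R=T[:3,:3]
    return -R.T@T[:3,3],R.T@d
def plane(uv,c,z):
    o,d=ray(uv,c);return o+d*(z-o[2])/d[2]
def blobs(im,lo,hi,amin=4,roi=None):
    hsv=cv2.cvtColor(im,cv2.COLOR_BGR2HSV)
    m=cv2.inRange(hsv,np.array(lo),np.array(hi))
    if roi is not None:
        k=np.zeros_like(m);x0,y0,x1,y1=roi;k[y0:y1,x0:x1]=1;m=m*k
    n,l,s,cn=cv2.connectedComponentsWithStats(m)
    return [(cn[i].round(2),s[i,4]) for i in range(1,n) if s[i,4]>=amin]
E
python3 - <<'E'
from h import *
c=calibration("top");im=cv2.imread("pics/top0.png")
R1=(280,185,365,320);R2=(415,255,485,325)
for nm,lo,hi,r,z in [("yel",(22,110,110),(38,255,255),R1,.08),("red",(0,120,100),(8,255,255),R1,.08),("red2",(170,110,100),(180,255,255),R1,.08),
  ("grn",(55,100,60),(85,255,255),R1,.0415),("lidyel",(22,110,110),(38,255,255),R2,.034),("blk",(0,0,0),(180,90,55),R1,.08),("lidblk",(0,0,0),(180,255,45),R2,.062)]:
    for b in blobs(im,lo,hi,3,r): print(nm,b,plane(b[0],c,z)[:2].round(4))
E
```

```text
yel (array([327. , 195.5]), np.int32(10)) [ 0.6676 -0.0432]
yel (array([303.29, 239.14]), np.int32(7)) [0.5763 0.0047]
red (array([337.8, 207.4]), np.int32(5)) [ 0.6423 -0.0652]
red (array([292.  , 227.17]), np.int32(6)) [0.6011 0.0278]
red (array([309.25, 295.25]), np.int32(4)) [ 0.4636 -0.008 ]
red2 (array([309.67, 296.17]), np.int32(6)) [ 0.4618 -0.0088]
grn (array([353.22, 293.08]), np.int32(36)) [ 0.4712 -0.0966]
lidyel (array([450.  , 271.68]), np.int32(19)) [ 0.5161 -0.2988]
lidyel (array([453.06, 306.88]), np.int32(16)) [ 0.4435 -0.3011]
blk (array([310.3 , 288.33]), np.int32(84)) [ 0.4772 -0.01  ]
lidblk (array([452.91, 288.94]), np.int32(230)) [ 0.4775 -0.2951]
```

Run:
```python
from h import *
c=calibration("top");im=cv2.imread("pics/top0.png")
a,b=plane((450,271.68),c,.025),plane((453.06,306.88),c,.025);print("lid",(a+b)/2,np.degrees(np.arctan2(*(a-b)[1::-1])))
m=cv2.inRange(cv2.cvtColor(im,cv2.COLOR_BGR2HSV)[:],(0,0,0),(180,255,60));k=np.zeros_like(m);k[255:325,415:485]=1
print(cv2.minAreaRect(np.argwhere(m*k)[:,::-1].astype(np.float32)))
w=calibration("wrist");T=w["camera_from_world"];o=telemetry.get_obs()
from scipy.spatial.transform import Rotation as Ro
R=Ro.from_euler("xyz",o["orientation"],degrees=True).as_matrix()
print("cam in tool",R.T@(-T[:3,:3].T@T[:3,3]-o["tool_pos"]),"look",R.T@(-T[2,:3]),"up",R.T@T[1,:3])
# scene check
s=calibration("scene");print([proj(p,s).round(1) for p in [(.6218,-.019,.08),(.4767,-.0108,.099),(.480,-.2985,.025)]])
```

```text
lid [ 0.48065557 -0.30237205  0.025     ] 1.811120758025454
((452.8415832519531, 288.9158935546875), (26.069976806640625, 10.447890281677246), 84.2894058227539)
cam in tool [ 0.06615608 -0.00049539 -0.15856063] look [-2.48276024e-01 -4.02889639e-04  9.68689245e-01] up [ 9.68689325e-01 -1.89738875e-04  2.48275966e-01]
[array([325.7, 222.4]), array([287.4, 234.6]), array([376.6, 300.4])]
```

step_arm(plan="3.2 1.2 1.4 0 0 0 0; 3.2 2.4 2.7 0 0 0 0; 3.2 2.4 2.7 0 0 0 0; 3.2 2.4 2.7 0 0 0 0; 3.2 2.4 2.7 0 0 0 0; 3.2 2.4 2.7 0 0 0 0; 3.2 2.4 2.7 0 0 0 0; 3.2 2.4 2.7 0 0 0 0; 3.2 2.4 2.7 0 0 0 0; 3.2 2.4 2.7 0 0 0 0")

```text
clock: 0.98
tool_pos: [0.3728, 0.2944, 0.2265]
orientation: [-180.0, 0.0, -22.9]
force: [-0.1, 0.1, -0.4]
opening: 0.0324
```

step_arm(plan="3.2 2.4 2.7 0 0 0 0; 3.2 2.4 2.7 0 0 0 0; 3.2 2.4 2.7 0 0 0 0; 3.2 2.4 2.7 0 0 0 0; 3.2 2.4 2.7 0 0 0 0; 3.2 2.4 2.7 0 0 0 0; 3.2 2.4 2.7 0 0 0 0; 3.2 2.4 2.7 0 0 0 0; 3.2 1.5 1.7 0 0 0 0; 3.2 0.8 0.9 0 0 0 0; 3.2 0 0 0 0 0 -5.4; 3.2 0 0 0 0 0 0")

```text
clock: 1.98
tool_pos: [0.4765, -0.0113, 0.2263]
orientation: [180.0, 0.0, -17.4]
force: [-0.1, 0.3, -0.1]
opening: 0.0321
```

Run:
```python
from h import *
o=telemetry.get_obs();print(o["tool_pos"],o["orientation"],o["joint_pos"].round(1),o["clock"])
c=calibration("wrist");im=snapshot("wrist");cv2.imwrite("pics/w1.png",im);np.savez("w1.npz",**c)
```

```text
[ 0.47647535 -0.01133202  0.2262541 ] [ 1.79978087e+02  3.45691343e-02 -1.73910649e+01] [ 22.4   1.6 -23.4  -0.  -65.   50.2] 1.9833
```

View pics/w1.png

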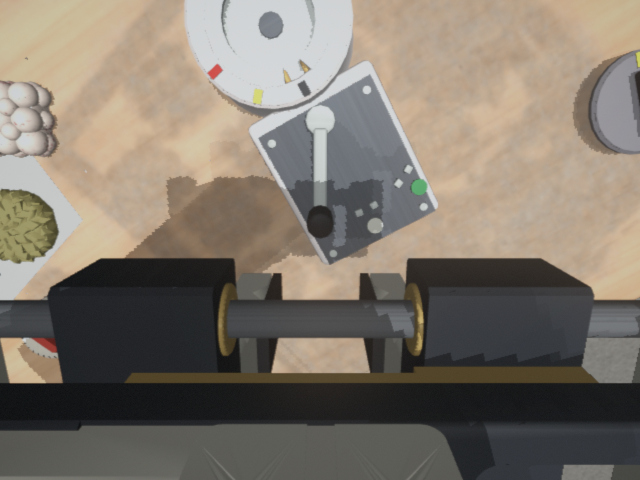

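The wrist view shows the knob at (320,221), the green mark at (419,187) and the lever pointing straight along the image column, between the jaws' centre line. I'll cross-check positions.

Run:
```python
from h import *
c=dict(np.load("w1.npz"));im=cv2.imread("pics/w1.png")
for nm,lo,hi,r,z in [("yel",(22,110,110),(38,255,255),(180,0,360,110),.08),("red",(0,120,100),(8,255,255),(180,0,360,110),.08),
  ("grn",(55,100,60),(85,255,255),(380,150,460,220),.0415),("blk",(0,0,0),(180,255,50),(295,195,345,250),.09),("blkmark",(0,0,0),(180,255,70),(290,70,320,100),.08)]:
    for b in blobs(im,lo,hi,8,r): print(nm,b,plane(b[0],c,z)[:2].round(4))
print("pivot top z.056",plane((320,118),c,.056))
m=(.6218,-.019);y=np.radians(11.1)
R=np.array([[np.cos(y),-np.sin(y)],[np.sin(y),np.cos(y)]])
for n,a in [("blk",np.pi),("yel",np.pi-.675),("red",np.pi-1.35)]:
    print(n,[(m+R@np.array([r*np.cos(a),r*np.sin(a)])).round(4) for r in (.0515,.054)])
```

```text
yel (array([256.94,  96.29]), np.int32(69)) [0.5763 0.0056]
red (array([214.7 ,  71.33]), np.int32(102)) [0.601  0.0284]
grn (array([418.45, 186.66]), np.int32(173)) [ 0.4709 -0.0966]
blk (array([319.96, 221.48]), np.int32(599)) [ 0.4773 -0.0107]
pivot top z.056 [ 0.54918408 -0.03324727  0.056     ]
blk [array([ 0.5713, -0.0289]), array([ 0.5688, -0.0294])]
yel [array([0.5761, 0.0048]), array([0.5739, 0.006 ])]
red [array([0.6011, 0.0281]), array([0.6001, 0.0304])]
```

step_arm(plan="3.2 0 0 2 0 0 0; 3.2 0 0 3.5 0 0 0; 3.2 0 0 3.5 0 0 0; 3.2 0 0 3.5 0 0 0; 3.2 0 0 2.1 0 0 0; 3.2 0 0 1 0 0 0; 3.2 0 0 0 0 0 0")

```text
clock: 2.62
tool_pos: [0.4746, -0.0103, 0.0681]
orientation: [179.8, 0.2, -17.6]
force: [-0.5, 0.2, 0.3]
opening: 0.032
```

step_arm(plan="2.4 0 0 0 0 0 0; 2.4 0 0 0 0 0 0; 2.4 0.03 0.7 0 0 0 -5.35; 2.4 0.03 0.7 0 0 0 -5.35; 2.4 0.03 0.7 0 0 0 -5.35; 2.4 0.03 0.7 0 0 0 -5.35; 2.4 0.03 0.7 0 0 0 -5.35; 2.4 0.03 0.7 0 0 0 -5.35")

```text
clock: 3.28
tool_pos: [0.4762, -0.0515, 0.0721]
orientation: [-180.0, -0.2, 14.8]
force: [-1.9, 8.9, -0.4]
opening: 0.0241
```

step_arm(plan="2.4 0.03 0.7 0 0 0 -5.35; 2.4 0.03 0.7 0 0 0 -5.35; 2.4 0.03 0.7 0 0 0 -5.35; 2.4 0.03 0.7 0 0 0 -5.35; 2.4 0.03 0.7 0 0 0 -5.35; 2.4 0 0 0 0 0 0; 2.4 0 0 0 0 0 0")

```text
clock: 3.87
tool_pos: [0.4922, -0.0824, 0.0716]
orientation: [179.9, -0.1, 41.1]
force: [0.3, 0.3, -0.1]
opening: 0.0241
```

Run:
```python
from h import *
o=telemetry.get_obs();print(o["tool_pos"],o["orientation"],o["joint_pos"].round(1),o["clock"],o["force"])
c=calibration("wrist");im=snapshot("wrist");cv2.imwrite("pics/w2.png",im);np.savez("w2.npz",**c)
```

```text
[ 0.49224747 -0.08242995  0.07162463] [ 1.79937152e+02 -1.07975652e-01  4.11251872e+01] [ 13.1  13.4 -32.8   0.  -43.7 118. ] 3.8667 [ 0.3053956   0.32269712 -0.1335077 ]
```

View pics/w2.png

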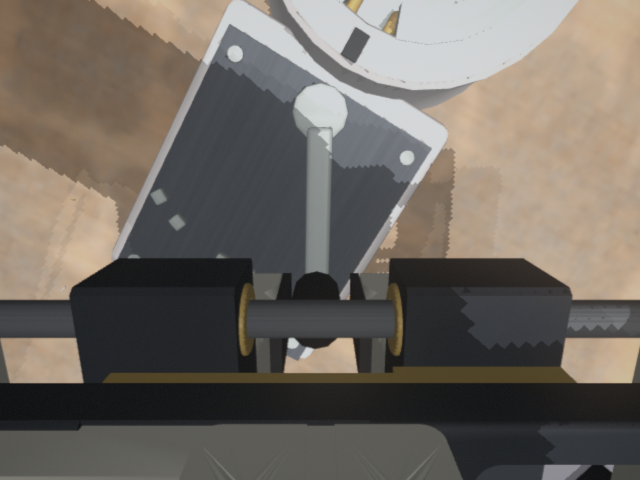

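step_arm(plan="3.4 0 0 0 0 0 0; 3.4 0 0 -2 0 0 0; 3.4 0 0 -3.5 0 0 0; 3.4 0 0 -3.5 0 0 6.5; 6 0 0 -3 0 0 6.5; 6 0 0 -1 0 0 6.5; 6 0 0 0 0 0 6.5; 6 0 0 0 0 0 6.5; 6 0 0 0 0 0 6.5")

```text
clock: 4.67
tool_pos: [0.4916, -0.0822, 0.2013]
orientation: [-180.0, -0.1, 1.9]
force: [0.3, 0.2, 0.0]
opening: 0.0586
```

Run:
```python
from h import *
o=telemetry.get_obs();print(o["tool_pos"],o["orientation"],o["joint_pos"].round(1),o["clock"],o["force"])
c=calibration("wrist");im=snapshot("wrist");cv2.imwrite("pics/w3.png",im);np.savez("w3.npz",**c)
```

```text
[ 0.4915568  -0.08220997  0.20129016] [-1.79980572e+02 -8.78267162e-02  1.92260283e+00] [ 13.1   4.8 -23.3  -0.  -61.7  78.8] 4.6667 [0.34013124 0.24384341 0.03639988]
```

View pics/w3.png

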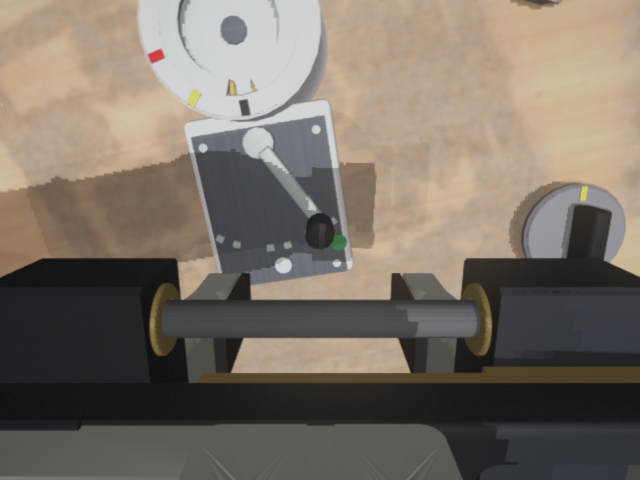

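The lever now points at the green mark (340,242), with the knob at (319,230). The next move takes the camera to the lid.

step_arm(plan="6 -0.4 1.2 0 0 0 0; 6 -1.1 3 0 0 0 0; 6 -1.3 3.5 0 0 0 0; 6 -1.3 3.5 0 0 0 0; 6 -1.3 3.5 0 0 0 0; 6 -1.3 3.5 0 0 0 0; 6 -0.9 2.4 0 0 0 0; 6 -0.4 1.2 0 0 0 0; 6 0 0 0 0 0 0")

```text
clock: 5.47
tool_pos: [0.4191, -0.306, 0.2004]
orientation: [180.0, 0.0, 2.3]
force: [0.1, 0.6, 1.4]
opening: 0.0601
```

Run:
```python
from h import *
c=dict(np.load("w3.npz"));im=cv2.imread("pics/w3.png")
for b in blobs(im,(0,0,0),(180,255,50),60,(295,205,345,255)): print("knob",b,plane(b[0],c,.092)[:2].round(4))
o=telemetry.get_obs();print(o["tool_pos"],o["orientation"],o["joint_pos"].round(1),o["clock"],o["force"])
c=calibration("wrist");im=snapshot("wrist");cv2.imwrite("pics/w4.png",im);np.savez("w4.npz",**c)
ys=blobs(im,(22,110,110),(38,255,255),8)
print(ys)
```

```text
knob (array([318.6 , 230.11]), np.int32(644)) [ 0.4925 -0.0803]
[ 0.41910693 -0.30598365  0.20037537] [1.79990564e+02 3.93322426e-02 2.32191574e+00] [-14.4   7.  -21.    0.  -62.  106.7] 5.4667 [0.13992446 0.59689147 1.36602475]
[(array([319.,  90.]), np.int32(75)), (array([319.08, 182.36]), np.int32(75))]
```

View pics/w4.png

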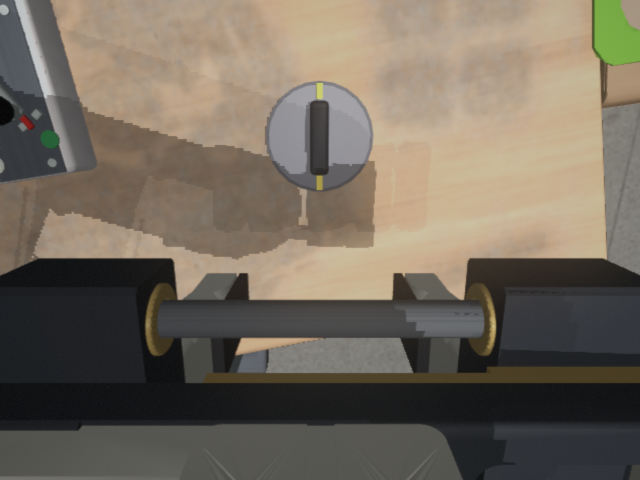

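Run:
```python
from h import *
c=dict(np.load("w4.npz"))
a,b=plane((319,90),c,.025),plane((319.08,182.36),c,.025);print((a+b)/2,np.degrees(np.arctan2(*(a-b)[1::-1])))
im=cv2.imread("pics/w4.png")
hsv=cv2.cvtColor(im,cv2.COLOR_BGR2HSV);m=cv2.inRange(hsv,(0,0,0),(180,255,45));k=np.zeros_like(m);k[85:190,290:350]=1
r=cv2.minAreaRect(np.argwhere(m*k)[:,::-1].astype(np.float32));print(r)
print(telemetry.get_obs()["tool_pos"],telemetry.get_obs()["orientation"])
```

```text
[ 0.48025631 -0.30182473  0.025     ] 2.3358089293935214
((321.1647033691406, 172.24119567871094), (2.2777700424194336, 10.412663459777832), 77.47119140625)
[ 0.4195774  -0.30488091  0.20035736] [-1.79996585e+02  2.65048416e-02  2.31721483e+00]
```

step_arm(plan="4 1.5 0 0 0 0 0; 4 3 0 2 0 0 0; 4 1.6 -0.04 3.5 0 0 0; 4 0 0 3.5 0 0 0; 4 0 0 3.5 0 0 0; 4 0 0 2.6 0 0 0; 4 0 0 1 0 0 0; 4 0 0 0 0 0 0; 4 0 0 0 0 0 0")

```text
clock: 6.27
tool_pos: [0.4823, -0.3005, 0.0402]
orientation: [180.0, 0.0, 2.5]
force: [0.6, 0.6, 0.2]
opening: 0.04
```

Run:
```python
from h import *
o=telemetry.get_obs();print(o["tool_pos"],o["orientation"],o["joint_pos"].round(1),o["clock"],o["force"])
c=calibration("wrist");im=snapshot("wrist");cv2.imwrite("pics/w5.png",im);np.savez("w5.npz",**c)
```

```text
[ 0.48233648 -0.30047254  0.04020741] [1.79975620e+02 5.09796906e-04 2.45038976e+00] [-12.2  21.5 -25.8   0.  -42.7 104.6] 6.2667 [0.64601942 0.6008931  0.20203341]
```

View pics/w5.png

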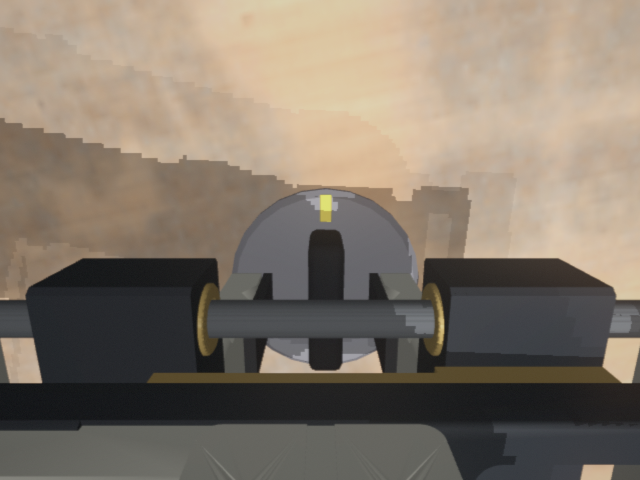

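step_arm(plan="4 -0.2 0.15 0.6 0 0 0; 4 0 0 0.5 0 0 0; 4 0 0 0 0 0 0; 0.8 0 0 0 0 0 0; 0.8 0 0 0 0 0 0; 0.8 0 0 0 0 0 0; 0.8 0 0 0 0 0 0; 0.8 0 0 0 0 0 0")

```text
clock: 6.98
tool_pos: [0.4796, -0.3024, 0.0287]
orientation: [180.0, -0.0, 2.3]
force: [-0.1, -0.3, -0.5]
opening: 0.0138
```

Run:
```python
from h import *
o=telemetry.get_obs();print(o["tool_pos"],o["orientation"],o["joint_pos"].round(1),o["clock"],o["force"],o["opening"])
```

```text
[ 0.47963664 -0.30239407  0.02871845] [ 1.79992787e+02 -1.61584757e-02  2.34411740e+00] [-12.5  22.3 -26.5   0.  -41.2 104.8] 6.9833 [-0.12453293 -0.30373884 -0.51428834] 0.013819777890374382
```

step_arm(plan="0.8 0 0 -1 0 0 0; 0.8 0 0 -2.5 0 0 0; 0.8 0 0 -3.5 0 0 0; 0.8 0 0 -3.5 0 0 0; 0.8 0 0 -2 0 0 0; 0.8 0 0 -0.7 0 0 0; 0.8 0.8 -1.5 0 0 0 0; 0.8 1.6 -2.9 0 0 0 0; 0.8 1.6 -2.9 0 0 0 0; 0.8 1.6 -2.9 0 0 0 0; 0.8 1.6 -2.9 0 0 0 0; 0.8 1.6 -2.9 0 0 0 0")

```text
clock: 7.98
tool_pos: [0.5607, -0.1373, 0.1602]
orientation: [-180.0, 0.1, 2.3]
force: [0.1, -1.4, -0.6]
opening: 0.0137
```

step_arm(plan="0.8 1.6 -2.9 0 0 0 0; 0.8 1.6 -2.9 0 0 0 0; 0.8 1.6 -2.9 0 0 0 0; 0.8 1 -1.8 0 0 0 -4; 0.8 0.7 -1.23 0 0 0 -4.8; 0.8 0 0 0 0 0 0; 0.8 0 0 0 0 0 0; 0.8 0 0 0 0 0 0")

```text
clock: 8.65
tool_pos: [0.6194, -0.0189, 0.16]
orientation: [-180.0, 0.1, 11.1]
force: [-0.3, 0.8, -1.8]
opening: 0.0138
```

Run:
```python
from h import *
o=telemetry.get_obs();print(o["tool_pos"],o["orientation"],o["joint_pos"].round(1),o["clock"],o["force"],o["opening"])
c=calibration("wrist");np.savez("w6.npz",**c)
im=snapshot("wrist");cv2.imwrite("pics/w6.png",im);t=snapshot("top");cv2.imwrite("pics/t6.png",t);s=snapshot("scene");cv2.imwrite("pics/s6.png",s)
a=cv2.resize(t[160:300,250:390],(560,560),interpolation=cv2.INTER_CUBIC)
cv2.imwrite("pics/t6z.png",a)
```

```text
[ 0.61941305 -0.01894062  0.16004536] [-1.79995887e+02  7.79213611e-02  1.10503374e+01] [ 16.3  18.3 -11.8  -0.  -60.   84.8] 8.65 [-0.29201937  0.81448125 -1.7748047 ] 0.013773093258271857
```

View pics/w6.png

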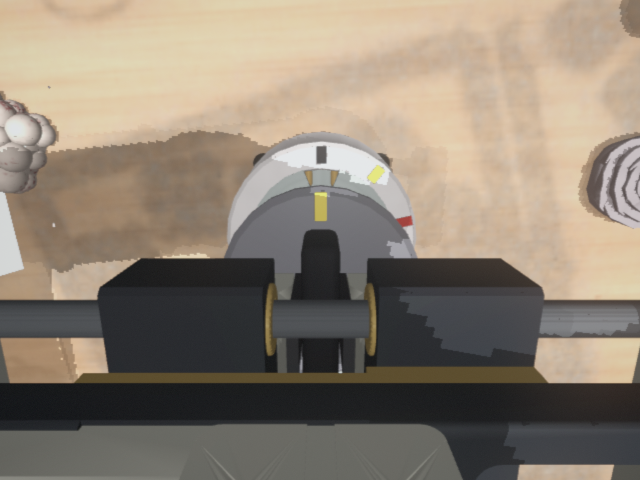

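View pics/t6z.png

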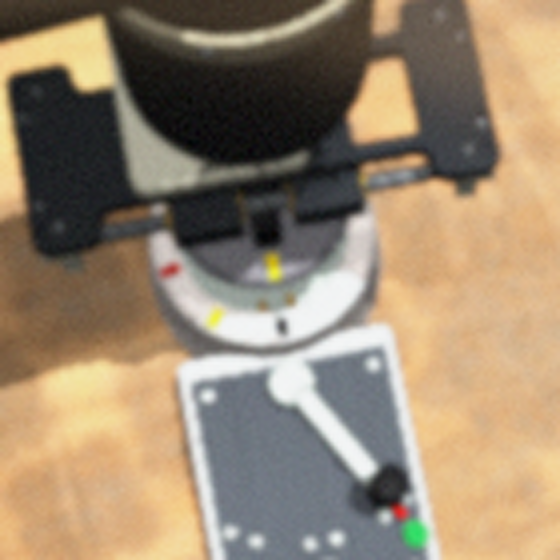

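The wrist view shows the lid's yellow line at (320,207), the mill's black mark at (321,154) and the fork's two prongs either side of column 321. They look aligned. I'll measure the offset.

Run:
```python
from h import *
c=dict(np.load("w6.npz"));im=cv2.imread("pics/w6.png")
o=telemetry.get_obs();print(o["tool_pos"].round(4),o["orientation"].round(2))
y=np.radians(11.1);ux=np.array([np.cos(y),np.sin(y)]);uy=np.array([-ux[1],ux[0]])
m=np.array([.6218,-.019])
P={}
for nm,lo,hi,r,z in [("blk",(0,0,0),(180,255,70),(305,140,335,170),.08),("yelMark",(22,110,110),(38,255,255),(360,160,390,190),.08),("red",(0,120,100),(8,255,255),(395,205,415,235),.08),("lidyel",(20,110,90),(38,255,255),(305,190,335,225),.1563)]:
    for b in blobs(im,lo,hi,20,r):
        p=plane(b[0],c,z)[:2];print(nm,b,p.round(4),"in mill frame",((p-m)@ux).round(4),((p-m)@uy).round(4))
hsv=cv2.cvtColor(im,cv2.COLOR_BGR2HSV);k=np.zeros(im.shape[:2],np.uint8);k[190:225,305:335]=1
r=cv2.minAreaRect(np.argwhere(cv2.inRange(hsv,(20,110,90),(38,255,255))*k)[:,::-1].astype(np.float32));print(r)
c=dict(np.load("w4.npz"));a=plane((319,90),c,.025)[:2];print("lid line dist from centre",np.linalg.norm(a-[.4803,-.302]))
tc=calibration("top");t=cv2.imread("pics/t6.png")
for nm,lo,hi,rr,z in [("lidyel rear",(20,90,90),(38,255,255),(312,218,326,236),.1563),("blk rear",(0,0,0),(180,255,90),(314,236,326,248),.08)]:
    for b in blobs(t,lo,hi,3,rr):
        p=plane(b[0],tc,z)[:2];print(nm,b,p.round(4),"in mill frame",((p-m)@ux).round(4),((p-m)@uy).round(4))
```

```text
[ 0.6197 -0.0195  0.1606] [-1.800e+02  2.000e-02  1.103e+01]
yelMark (array([375.45, 173.9 ]), np.int32(107)) [ 0.6667 -0.042 ] in mill frame 0.0396 -0.0313
red (array([404.91, 220.93]), np.int32(102)) [ 0.6425 -0.0659] in mill frame 0.0113 -0.05
lidyel (array([320.33, 206.55]), np.int32(328)) [ 0.6553 -0.0113] in mill frame 0.0343 0.0011
((320.5, 206.0), (28.0, 11.0), 90.0)
lid line dist from centre 0.03605534113879896
lidyel rear (array([317.68, 225.76]), np.int32(25)) [ 0.5856 -0.0259] in mill frame -0.0368 0.0002
```

step_arm(plan="0.8 0.15 0.03 1 0 0 0; 0.8 0 0 2 0 0 0; 0.8 0 0 1.2 0 0 0; 0.8 0 0 0.6 0 0 0; 0.8 0 0 0 0 0 0; 0.8 0 0 0 0 0 0; 0.8 0 0 0 0 0 0")

```text
clock: 9.38
tool_pos: [0.6223, -0.0187, 0.1133]
orientation: [180.0, -0.1, 11.1]
force: [-0.7, -0.4, -1.6]
opening: 0.014
```

Run:
```python
from h import *
o=telemetry.get_obs();print(o["tool_pos"],o["orientation"],o["joint_pos"].round(1),o["clock"],o["force"],o["opening"])
c=calibration("wrist");np.savez("w7.npz",**c)
im=snapshot("wrist");cv2.imwrite("pics/w7.png",im)
```

```text
[ 0.62227589 -0.01868855  0.11329897] [ 1.79988410e+02 -6.70100689e-02  1.11394016e+01] [ 16.2  20.9 -14.7   0.  -54.4  84.9] 9.3833 [-0.71319899 -0.41704966 -1.64362168] 0.01399425409657965
```

View pics/w7.png

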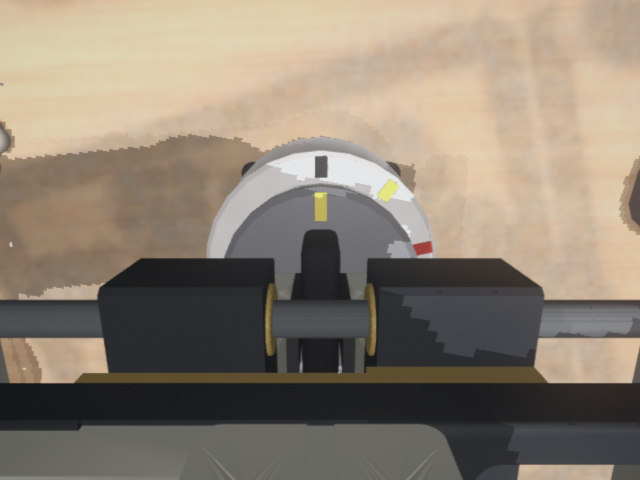

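Run:
```python
from h import *
c=dict(np.load("w7.npz"));im=cv2.imread("pics/w7.png")
y=np.radians(11.1);ux=np.array([np.cos(y),np.sin(y)]);uy=np.array([-ux[1],ux[0]])
m=np.array([.6218,-.019])
for i in range(2):
    o=telemetry.get_obs();p=o["tool_pos"][:2];print("tcp in mill",((p-m)@ux).round(4),((p-m)@uy).round(4),o["tool_pos"][2])
for nm,lo,hi,r,z in [("yelMark",(22,110,110),(38,255,255),(370,175,400,205),.08),("red",(0,120,100),(8,255,255),(410,235,435,260),.08),("blk",(0,0,0),(180,255,80),(308,152,335,182),.08),("lidyel",(20,110,90),(38,255,255),(305,190,335,225),.1096)]:
    for b in blobs(im,lo,hi,20,r):
        p=plane(b[0],c,z)[:2];print(nm,b,"in mill frame",((p-m)@ux).round(4),((p-m)@uy).round(4))
```

```text
tcp in mill 0.0006 0.0003 0.11345715534277977
tcp in mill 0.0006 0.0003 0.11345715534277977
yelMark (array([387.57, 190.39]), np.int32(187)) in mill frame 0.0396 -0.0313
red (array([422.84, 247.8 ]), np.int32(171)) in mill frame 0.0111 -0.0499
lidyel (array([320.17, 206.71]), np.int32(317)) in mill frame 0.0371 0.0009
```

step_arm(plan="0.8 -0.1 0.05 0.3 0 0 0; 0.8 0 0 0.3 0 0 0; 0.8 0 0 0.2 0 0 0; 0.8 0 0 0 0 0 0")

```text
clock: 9.77
tool_pos: [0.6204, -0.0193, 0.1041]
orientation: [-180.0, 0.0, 11.1]
force: [0.4, 0.1, -2.4]
opening: 0.0141
```

step_arm(plan="0.8 0 0 0.2 0 0 0; 0.8 0 0 0.2 0 0 0; 0.8 0 0 0 0 0 0")

```text
clock: 10.02
tool_pos: [0.6205, -0.0193, 0.1]
orientation: [-180.0, 0.0, 11.1]
force: [-0.6, -0.1, -2.8]
opening: 0.0139
```

step_arm(plan="0.8 0.03 0 0.2 0 0 0; 0.8 0 0 0.2 0 0 0; 0.8 0 0 0.2 0 0 0; 0.8 0 0 0 0 0 0")

```text
clock: 10.35
tool_pos: [0.6208, -0.0193, 0.094]
orientation: [-180.0, 0.0, 11.1]
force: [0.4, -0.5, -1.2]
opening: 0.0138
```

step_arm(plan="0.8 0 0 0.1 0 0 0; 0.8 0 0 0.1 0 0 0; 0.8 0 0 0 0 0 0; 0.8 0 0 0 0 0 0")

```text
clock: 10.68
tool_pos: [0.6212, -0.0192, 0.0927]
orientation: [180.0, -0.0, 11.1]
force: [0.0, 0.0, -0.3]
opening: 0.0134
```

Run:
```python
from h import *
o=telemetry.get_obs();print(o["tool_pos"],o["orientation"],o["joint_pos"].round(1),o["clock"],o["force"],o["moment"],o["opening"])
c=calibration("wrist");np.savez("w8.npz",**c)
im=snapshot("wrist");cv2.imwrite("pics/w8.png",im);s=snapshot("scene");cv2.imwrite("pics/s8.png",cv2.resize(s[200:270,265:365],(800,560),interpolation=cv2.INTER_CUBIC))
```

```text
[ 0.62122483 -0.01922913  0.09274113] [ 1.79994292e+02 -1.89826882e-02  1.11469938e+01] [ 16.2  22.1 -16.    0.  -51.9  84.9] 10.6833 [ 0.00976976  0.00073155 -0.29607277] [-0.10256673  0.05407218  0.01830673] 0.013381545363587918
```

View pics/w8.png

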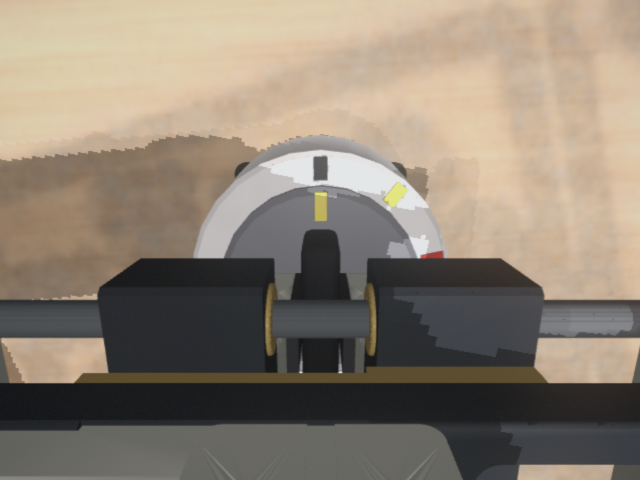

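View pics/s8.png

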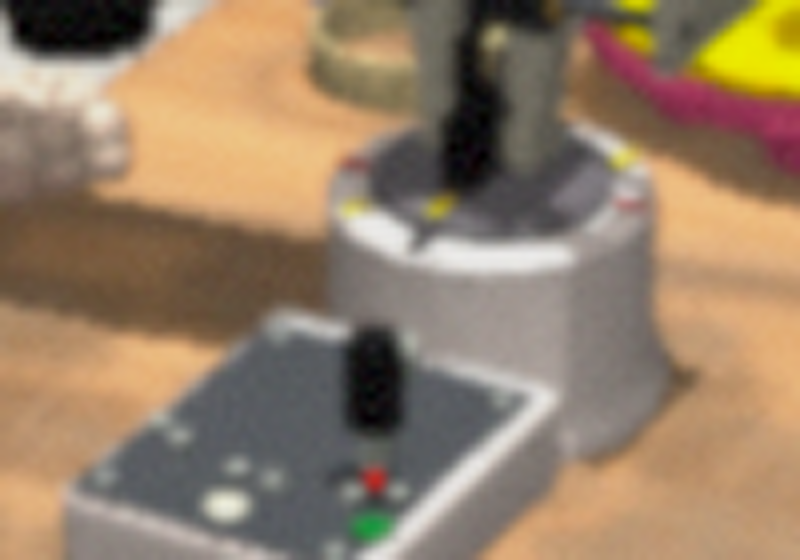

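The lid is seated: the TCP is at 92.7 mm, which matches flush, and the lid's weight has transferred to the mill. The lever's red nose still points at green. Now the twist.

step_arm(plan="0.8 0 0 0.04 0 0 3; 0.8 0 0 0 0 0 5; 0.8 0 0 0 0 0 5; 0.8 0 0 0 0 0 5; 0.8 0 0 0 0 0 5; 0.8 0 0 0 0 0 5; 0.8 0 0 0 0 0 5; 0.8 0 0 0 0 0 3; 0.8 0 0 0 0 0 2; 0.8 0 0 0 0 0 0; 0.8 0 0 0 0 0 0")

```text
clock: 11.7
tool_pos: [0.6215, -0.019, 0.0927]
orientation: [-180.0, -0.1, -26.8]
force: [-1.0, 2.7, 3.8]
opening: 0.0138
```

Run:
```python
from h import *
o=telemetry.get_obs();print(o["tool_pos"],o["orientation"],o["joint_pos"].round(1),o["clock"],o["force"],o["moment"],o["opening"])
c=calibration("wrist");np.savez("w9.npz",**c)
im=snapshot("wrist");cv2.imwrite("pics/w9.png",im)
t=snapshot("top");cv2.imwrite("pics/t9.png",t);cv2.imwrite("pics/t9z.png",cv2.resize(t[180:320,260:380],(480,560),interpolation=cv2.INTER_CUBIC))
s=snapshot("scene");cv2.imwrite("pics/s9.png",cv2.resize(s[200:270,265:365],(800,560),interpolation=cv2.INTER_CUBIC))
```

```text
[ 0.62154937 -0.01901464  0.0927004 ] [-1.79959684e+02 -5.02929023e-02 -2.67790459e+01] [ 16.2  22.1 -16.    0.  -51.9  47. ] 11.7 [-1.00988879  2.70145227  3.75005691] [ 0.53110833  0.32827715 -0.01342852] 0.013827477820437199
```

View pics/w9.png

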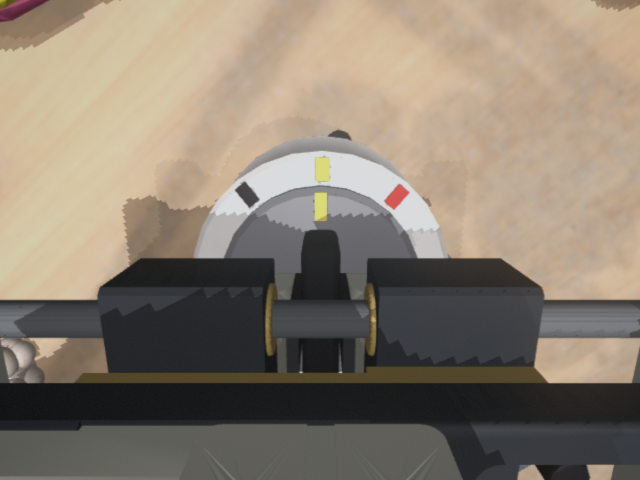

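View pics/s9.png

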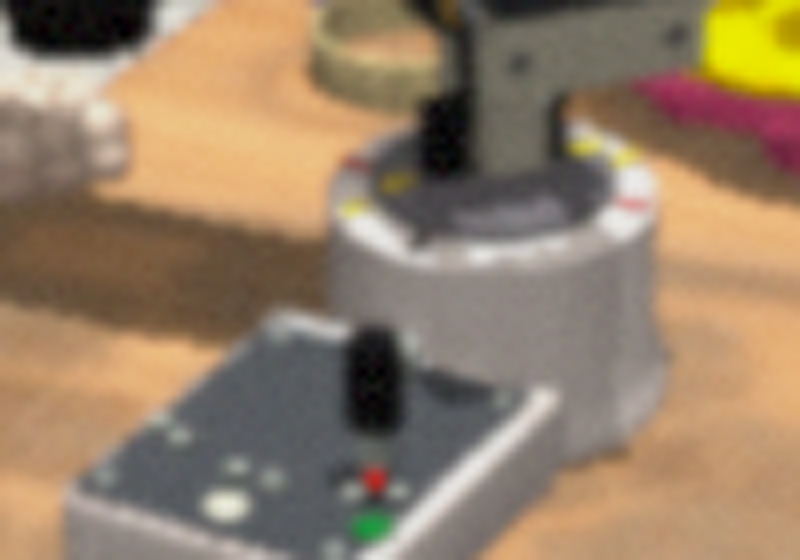

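View pics/t9z.png

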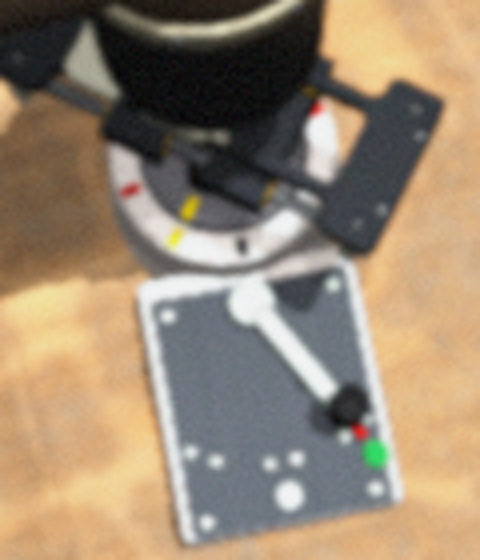

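```bash
cat > ang.py <<'E'
from h import *
import sys
n=sys.argv[1]
c=dict(np.load(f"w{n}.npz"));im=cv2.imread(f"pics/w{n}.png");m=np.array([.6218,-.019])
def f(roi,z,C,I,a=10): 
    b=max(blobs(I,(20,80,90),(38,255,255),a,roi),key=lambda q:q[1]);return plane(b[0],C,z)[:2],b[0]
l,lp=f((300,188,340,224),.089,c,im);k,kp=f((300,152,340,184),.08,c,im)
A=lambda p:np.degrees(np.arctan2(*(p-m)[::-1]))
print("front lid",lp,A(l),"mark",kp,A(k),"ideal mark",11.1-38.67)
tc=calibration("top");t=cv2.imread(f"pics/t{n}.png")
l2,p2=f((300,228,312,236),.089,tc,t,3);k2,q2=f((300,236,308,244),.08,tc,t,3)
print("rear lid",p2,A(m*2-l2),"mark",q2,A(m*2-k2)); print("lid axis",A(l-l2+m),"marks axis",A(k-k2+m),"lid ctr",(l+l2)/2-m,"mark ctr",(k+k2)/2-m)
E
python3 ang.py 9
```

```text
front lid [320.5  206.08] -26.298071552603187 mark [321.99 168.65] -27.13442821869087 ideal mark -27.57
rear lid [307.04 231.71] -26.150036041432536 mark [303.36 238.86] -27.6492373571886
lid axis -26.224376763007978 marks axis -27.39231621975729 lid ctr [ 0.00012058 -0.00011133] mark ctr [2.02253463e-05 2.45749572e-04]
```

step_arm(plan="0.8 0 0 0 0 0 1; 0.8 0 0 0 0 0 0.7; 0.8 0 0 0 0 0 0; 0.8 0 0 0 0 0 0; 0.8 0 0 0 0 0 0; 0.8 0 0 0 0 0 0")

```text
clock: 12.35
tool_pos: [0.6216, -0.0191, 0.0927]
orientation: [-180.0, -0.1, -28.5]
force: [-0.9, 2.5, 5.3]
opening: 0.0139
```

```bash
python3 - <<'E'
from h import *
o=telemetry.get_obs();print(o["tool_pos"],o["orientation"],o["clock"],o["force"],o["moment"],o["opening"])
c=calibration("wrist");np.savez("w10.npz",**c)
im=snapshot("wrist");cv2.imwrite("pics/w10.png",im)
t=snapshot("top");cv2.imwrite("pics/t10.png",t)
a=cv2.resize(t[180:320,260:380],(411,480),interpolation=cv2.INTER_CUBIC)
cv2.imwrite("pics/f10.png",np.hstack([a,im[100:340,140:500][:, :].repeat(2,0)[:, :389]]) )
E
python3 ang.py 10
```

```text
[ 0.62158351 -0.01905236  0.09271262] [-1.79965194e+02 -5.24063661e-02 -2.84847574e+01] 12.35 [-0.87899283  2.45347147  5.34469274] [0.64417546 0.31306165 0.20754415] 0.013911816140808688
front lid [320.17 205.95] -27.857146884937887 mark [318.16 168.96] -27.05956870177595 ideal mark -27.57
rear lid [306.66 231.17] -28.06373039230404 mark [303.36 238.86] -27.6492373571886
lid axis -27.95894229728013 marks axis -27.3552033450802 lid ctr [ 0.00048818 -0.00018609] mark ctr [-2.34851196e-06  2.94359375e-04]
```

View pics/f10.png

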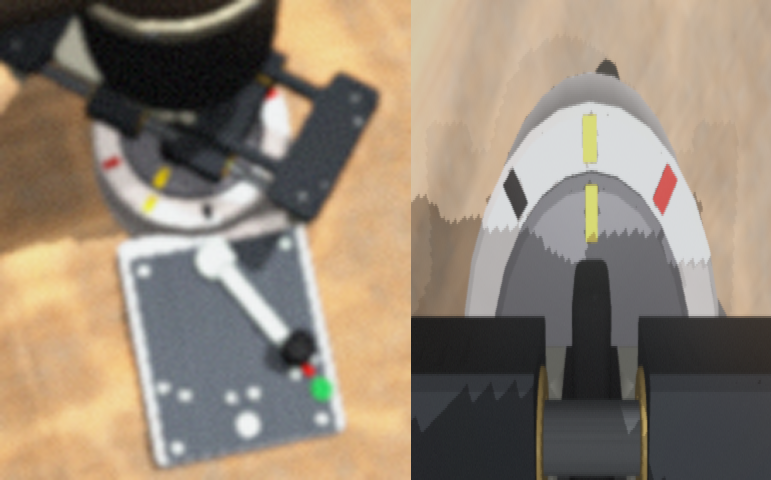

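The lid lines are within 0.6° of the yellow marks, on the play side. The lever nose points at green, the lid is still gripped, and forces are about 6 N. I'm handing it in.

Run:
```python
from plant import workorder,telemetry
print(workorder.close_job());o=telemetry.get_obs();print(o["clock"],o["orientation"],o["force"],o["opening"])
```

```text
the job is handed in; nothing more can be done
None
the job is handed in; nothing more can be done
```

The job is handed in at about 12.5 s of the 53 s allowed, with the lid still gripped and held at the yellow marks. No verdict was reported, and I could not read the state again after handing in.

- **Lever:** I pushed it from -0.5 through the middle notch into the green notch at +0.5. The last top view shows its red nose pointing at the green disc. The knob measured about 2 mm from the +0.5 notch position.
- **Lid:** I put both pins down through the gaps until the lid sat flush. The tool height was 92.7 mm, the height worked out for a flush lid, and the lid's weight had passed to the mill. I then twisted it clockwise.
- **Twist angle:** The last pictures put the lid's lines at -28.0° and the yellow marks at -27.4°. The lid is about 0.6° ahead on purpose, to split the carrier's play, and well short of the click.
- **Forces:** The last wrist force was about 6 N, and the highest reading I saw was about 9 N, while swinging the lever.
- **Soaps and timer:** I didn't go near them. I did not measure their positions again at the end.

No check failed. The two cameras agreed to about 1 mm and 0.6°.

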